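# Unstack the casting flasks onto their sprue bases

### The arm

A 6-joint arm with a two-finger parallel gripper is mounted at the origin on a cart in front of the work surface, level with it; the furniture and walls round the work are solid. World frame = base frame: x ahead of the robot, y to its left, z up, the work surface at z = 0. Lengths are in mm, angles in rad, forces in N, time in s.
With the tool pointing down it reaches from about 300 to 775 mm from the base axis. Payload 14.6 kg.
Tool frame: the origin (TCP) lies on the mounting face of the last link; the fingertips stand 199 mm ahead of it and the grasp point (between the pads) lies 180 mm ahead of it; z points along the fingers, y is the line along which they close (so a half turn about z gives the same grasp; the last joint's range is limited). The gripper opens to 94 mm and grips with 3 to 60 N. Pads are 16 mm wide; open, the fingers measure 119 mm over their backs; the gripper's body (75 mm by 177 mm) begins 78 mm behind the grasp point.
Start: joints at [1.106, 0.3, 1.521, -0, 1.321, -0.067], TCP at [213.062, 507.046, 404.646] pointing down, gripper open.
Joint ranges: [-3.03, 3.03], [-0.79, 2.21], [0.23, 2.52], [-1.04, 4.18], [0, 3.07], [-2.55, 2.55]. Speed limits (rad/s): [2.22, 2.22, 2.57, 3.14, 3.14, 3.14].

### API

Orientations are given as [roll, pitch, yaw] about the fixed x, y, z axes, in that order (R = Rz(yaw) Ry(pitch) Rx(roll)).
In Python, from workcell import * gives the robot as it stands. The module is installed in compiled form; this text tells all that it offers.
- The arm moves only by the tool carry_out, never from a script. Its arguments are lists of equal length, an entry for each row: "linear": the shift along the tool's x, y, z in shares of 50 cm (1.0 is 50 cm), a list of three; "turn": the turn about the tool's z in normalised numbers (1 is 2 pi rad); "jaw": the opening, from 0 (shut) to 1 (fully open). In form: {"linear": [[dx, dy, dz], ...], "turn": [turn, ...], "jaw": [jaw, ...]}. A call has 1 to 10 rows; each row is the pose to reach, as a shift and turn from the pose commanded when the call began, along the tool's axes at that moment; what a row does not reach only later rows make up. A row lasts 1/10 s, in which the tool goes at most 50 mm and 8.59 degrees, less where a joint would pass 70% of its speed; a pose out of reach is approached as far as the arm can. No shift or turn number may pass 1 either way. A call with a gripper value outside its range is refused whole. The fingers move at their own pace and stop on an object; "squeeze" is the grip in N (left out, the last holds). Time passes only in rows, so rows that repeat a pose let the fingers close. It gives the time, the measured TCP pose, the force, the opening and the grip force at its end, in the units of the state.
- get_obs(): the state, without advancing time (a new reading comes with each control period).
- camera(name): name is "side" or "top"; returns a dict with "pixels" (480x640x3 uint8, red, green, blue), "depth" (480x640 float32, mm along the optical axis (not along the pixel's ray), 0 where there is no reading), "mtx" (3x3 intrinsics, pixels), "position" and "orientation" of the camera in the world. Camera axes: x right, y down, z forward; pixel columns grow to the right and rows downward; lengths in mm; the calibration is good to about 2 mm. A picture is of the moment at which its call begins.
- finish_job(): hands the job in; it is judged then, once.
Trained networks look in the newest picture that a camera, given by its name, has taken for a name from the list of things; names that differ only in an ending like _2 or _b are one class to them, and where a whole thing is asked for, a point or a joint stands for the part that bears it (a point fixed in the world has none). Each returns a list of dicts, best first, with "p" (0 to 1); they miss things now and then, are a little off and sometimes report something else, mostly with a low value. They report only what shows in the picture. A call takes as long as a camera call.
- boxes_of(camera, name): "rect" ([left, top, right, bottom] in pixels, round what is visible of it).
- outline_of(camera, name): "pixels" (480x640 bool, what is visible of it) and "rect" ([left, top, right, bottom] in pixels, round what is visible of it).
The state is a dict: "clock": time; "q": joint angles; "qvel": joint speeds; "tau": joint torques, N m; "position": TCP position; "orientation": TCP orientation; "wrist_force": force on the tool from outside, world axes, zero at the start; "moment": the same for the moment, N m; "gripper_width": finger opening in mm; "finger_force": force on a finger pad.
Only numpy, scipy, OpenCV 4.12 (cv2) and the standard library are available. Lean on these libraries where they do the work, as an engineer would, in place of code of your own. Each camera call takes 0.05 s, during which the arm holds its last target. There are 200 camera calls.

### The job

The four perforated casting flasks are stacked up, and the four rubber bases stand about the bench with their wax trees sprued. Take the stack apart and lower each flask, flange down, gently over the wax onto the base of its own size, so that its flange sits flat inside the rubber lip all round. Do not knock the bases or their wax, do not let a flask fall, and leave the doming block and the clear dish where they are.

Things in the scene. Friction and masses are not known exactly. Their poses are not given: they have to be found in the camera images.
- flask_1: The smallest of four stacked steel flasks: upright perforated tube, 34 mm outside, 30 mm bore, 44 mm tall, open at both ends, round its lower end a flat flange 50 mm across, 4 mm thick. Origin on its axis at the flange's underside, z up its axis. Starts on the next larger flask's top edge. Grip the tube from above near its top.
- flask_2: The second smallest of four stacked steel flasks: upright perforated tube, 44 mm outside, 40 mm bore, 50 mm tall, open at both ends, round its lower end a flat flange 60 mm across, 4 mm thick. Origin on its axis at the flange's underside, z up its axis. Starts on the next larger flask's top edge. Grip the tube from above near its top.
- flask_3: The second largest of four stacked steel flasks: upright perforated tube, 54 mm outside, 50 mm bore, 56 mm tall, open at both ends, round its lower end a flat flange 70 mm across, 4 mm thick. Origin on its axis at the flange's underside, z up its axis. Starts on the next larger flask's top edge. Grip the tube from above near its top.
- flask_4: The largest of four stacked steel flasks: upright perforated tube, 64 mm outside, 60 mm bore, 62 mm tall, open at both ends, round its lower end a flat flange 80 mm across, 4 mm thick. Origin on its axis at the flange's underside, z up its axis. Starts on the bench, bottom of the stack. Grip the tube from above near its top.
- base_1: The smallest of four loose dark rubber sprue bases: round cup, 73 mm across its flared lip, lip 14 mm high; recess 55 mm across at its floor (6 mm up), about 63 mm at the lip, for flask_1. In it a 22 mm dome, 15 mm high, and a green wax tree, within 7 mm of the axis, top 34 mm above the bench. Origin on its axis at its underside, z up; a seated flask's origin is 6 mm above it.
- base_2: The second smallest of four loose dark rubber sprue bases: round cup, 83 mm across its flared lip, lip 14 mm high; recess 65 mm across at its floor (6 mm up), about 73 mm at the lip, for flask_2. In it a 32 mm dome, 15 mm high, and a green wax tree, within 11 mm of the axis, top 40 mm above the bench. Origin on its axis at its underside, z up; a seated flask's origin is 6 mm above it.
- base_3: The second largest of four loose dark rubber sprue bases: round cup, 93 mm across its flared lip, lip 14 mm high; recess 75 mm across at its floor (6 mm up), about 83 mm at the lip, for flask_3. In it a 42 mm dome, 15 mm high, and a green wax tree, within 16 mm of the axis, top 46 mm above the bench. Origin on its axis at its underside, z up; a seated flask's origin is 6 mm above it.
- base_4: The largest of four loose dark rubber sprue bases: round cup, 103 mm across its flared lip, lip 14 mm high; recess 85 mm across at its floor (6 mm up), about 93 mm at the lip, for flask_4. In it a 52 mm dome, 15 mm high, and a green wax tree, within 20 mm of the axis, top 52 mm above the bench. Origin on its axis at its underside, z up; a seated flask's origin is 6 mm above it.
- doming_block: Bystander: steel doming block, a 56 mm cube with round cups in its faces, standing loose among the work; leave it alone. Origin at the centre of its underside, z up.
- petri_dish: Bystander: clear round lidded dish with coils of silver wire in it, 116 mm across, 37 mm high, standing loose at the right of the work; leave it alone. Origin at the centre of its underside, z up.

How it is judged:
By the outcome, as a careful person would: the job done as asked, in the order asked, and still so for the second after the job is handed in, with the robot touching nothing.
It also fails if it takes over 109 s, if anything falls off the work surface, if the arm or the gripper's body presses on something with over 40 N, if the wrist force passes 120 N, or if a joint passes its speed limit or range.

## Working session

There is one attempt and no reset: what is moved stays moved. The work goes in short steps, Python scripts to look and compute and a tool call to move; the robot and the scene stay as the last step left them, time stands still between calls to the robot, and variables do not carry over. Pictures are saved under pics/ and viewed, at most 14 in all, crops included, and the job is handed in when it is done.

Besides the shell and the picture viewer there is one more tool, called after "Call:" by a JSON object that holds its "op" and its "data", one argument or row to a line. carry_out: Moves the arm, as the interface text tells. Its arguments: {"type":"object","properties":{"linear":{"type":"array"},"turn":{"type":"array"},"jaw":{"type":"array"},"squeeze":{"type":"number"}},"required":["linear","turn","jaw"]}

```bash
mkdir -p pics; cat > h.py <<'E'
from workcell import *
import numpy as np, cv2
from scipy.spatial.transform import Rotation as R
def pts(c):
    d=c["depth"].astype(float);K=c["mtx"];v,u=np.mgrid[:480,:640]
    P=np.stack([(u-K[0,2])/K[0,0]*d,(v-K[1,2])/K[1,1]*d,d],-1)
    o=np.array(c["orientation"],float)
    M=o if o.shape==(3,3) else R.from_euler('xyz',o).as_matrix()
    return P@M.T+np.array(c["position"])
def save(c,n): cv2.imwrite("pics/"+n,cv2.cvtColor(c["pixels"],cv2.COLOR_RGB2BGR))
E
python3 - <<'E'
from h import *
o=get_obs();print({k:np.round(o[k],3) for k in o})
for n in("top","side"):
    c=camera(n);save(c,n+"0.png");print(n,c["position"],c["orientation"],c["mtx"])
    P=pts(c);np.save(n+"P.npy",P)
    for t in("flask_1","base_1","doming_block","petri_dish"):
        for b in boxes_of(n,t):
            if b["p"]<.2: continue
            l,tp,r,bo=map(int,b["rect"]);Q=P[tp:bo,l:r].reshape(-1,3);
            print(t,round(b["p"],2),[l,tp,r,bo],np.round(P[(tp+bo)//2,(l+r)//2]))
E
```

```text
{'clock': np.float64(0.0), 'q': array([ 1.106,  0.3  ,  1.522,  0.   ,  1.321, -0.067]), 'qvel': array([ 0.   ,  0.   ,  0.001, -0.   ,  0.001,  0.002]), 'tau': array([ 3.0000e-03, -5.3181e+01, -3.5275e+01,  7.1000e-02,  2.4000e-02,
       -0.0000e+00]), 'position': array([213.053, 507.025, 404.078]), 'orientation': array([-3.14 , -0.   ,  2.744]), 'wrist_force': array([-0.856, -0.148,  0.539]), 'moment': array([ 0.004, -0.033, -0.005]), 'finger_force': np.float64(0.0), 'gripper_width': np.float64(94.288)}
top [4.28041200e+02 5.20277976e-01 1.38140355e+03] [-3.05255001 -0.00938591 -1.58198649] [[546.15191747   0.         316.3263665 ]
 [  0.         546.15191747 236.89598942]
 [  0.           0.           1.        ]]
flask_1 0.74 [165, 266, 195, 297] [442. 291. 166.]
flask_1 0.71 [156, 272, 180, 292] [440. 338.  86.]
flask_1 0.69 [162, 269, 190, 295] [439. 297. 176.]
flask_1 0.53 [186, 270, 201, 297] [438. 283.  69.]
base_1 0.97 [286, 197, 318, 230] [611.  22.  16.]
base_1 0.89 [328, 248, 374, 291] [468. -99.  15.]
base_1 0.7 [380, 201, 414, 238] [ 589. -212.   50.]
base_1 0.68 [422
[... 239 characters left out ...]
85. -326.   45.]
side [  88.8218571  -959.04131703  695.55453127] [-2.0615048  -0.02464266 -0.40808379] [[522.31600459   0.         326.27443512]
 [  0.         522.31600459 243.46115923]
 [  0.           0.           1.        ]]
flask_1 0.63 [245, 187, 263, 209] [436. 297. 139.]
flask_1 0.59 [245, 205, 269, 227] [441. 292.  88.]
flask_1 0.58 [245, 171, 258, 188] [431. 301. 193.]
flask_1 0.56 [241, 224, 267, 246] [430. 291.  32.]
base_1 0.96 [303, 299, 345, 334] [ 471. -105.   15.]
base_1 0.82 [340, 266, 374, 289] [613.  18.  13.]
base_1 0.67 [268, 256, 297, 275] [457. 135.  16.]
doming_block 0.61 [309, 226, 334, 252] [590. 195.  37.]
petri_dish 0.73 [349, 353, 417, 410] [ 488. -340.   24.]
```

View pics/top0.png

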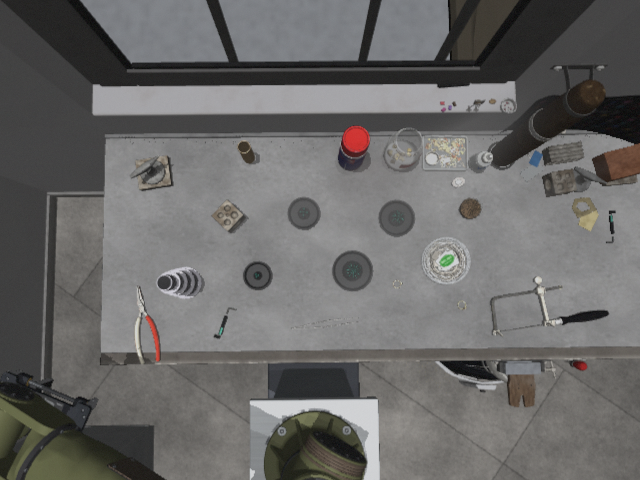

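View pics/side0.png

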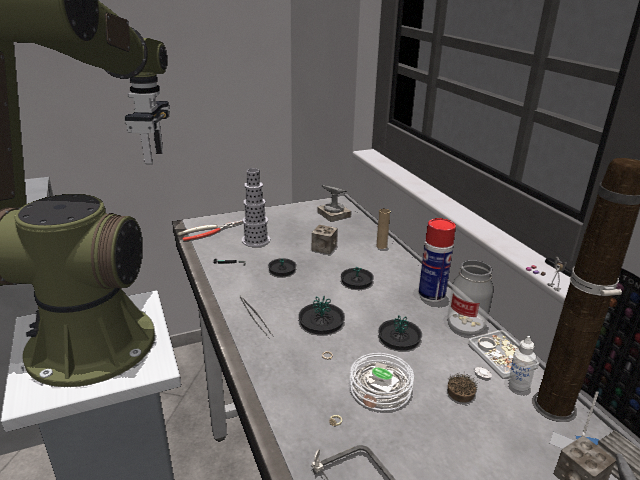

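The top view shows the stack at about (180,282). The bases, smallest to largest, are at (258,275), (304,212), (396,218) and (352,270), and the dish is at (446,261). The side view agrees. Next I fit the exact positions by silhouette.

```bash
cat >> h.py <<'E'
def proj(c,X):
    o=np.array(c["orientation"],float)
    M=o if o.shape==(3,3) else R.from_euler('xyz',o).as_matrix()
    q=(np.asarray(X)-np.array(c["position"]))@M; q=q@np.array(c["mtx"]).T
    return q[:,:2]/q[:,2:]
A=np.linspace(0,2*np.pi,72,endpoint=False)
def ring(x,y,z,r): return np.c_[x+r*np.cos(A),y+r*np.sin(A),0*A+z]
def sil(c,x,y,cyls):
    m=np.zeros((1920,2560),np.uint8)
    for z0,r0,z1,r1 in cyls:
        p=proj(c,np.r_[ring(x,y,z0,r0),ring(x,y,z1,r1)])*4+1.5
        cv2.fillConvexPoly(m,cv2.convexHull(np.round(p*16).astype(np.int32)),255,cv2.LINE_AA,4)
    return cv2.resize(m,(640,480),interpolation=cv2.INTER_AREA)/255.
from scipy.optimize import minimize
def fit(pairs,x,y,cyls):
    f=lambda v:sum(1-np.minimum(s:=sil(c,*v,cyls),m).sum()/np.maximum(s,m).sum() for c,m in pairs)
    r=minimize(f,[x,y],method="Nelder-Mead",options=dict(initial_simplex=[[x,y],[x+8,y],[x,y+8]],xatol=.1,fatol=1e-4))
    return r.x,r.fun/len(pairs)
def baseC(i): return [(0,26.5+5*i,14,31.5+5*i)]
def flaskC(i,z): return [(z,20+5*i,z+4,20+5*i),(z,12+5*i,z+38+6*i,12+5*i)]
Z={4:0,3:62,2:118,1:168}
E
cat > m.py <<'E'
from h import *
cs={n:camera(n) for n in("top","side")}
import pickle;O={}
for n in cs:
    for t in("flask_1","base_1"): O[n,t]=[(o["p"],o["pixels"]) for o in outline_of(n,t) if o["p"]>.15]
pickle.dump((cs,O),open("m.pkl","wb"))
g={1:(457,137),2:(611,22),3:(595,-205),4:(470,-100)}
stack=[k for i in Z for k in flaskC(i,Z[i])]
U={n:np.any([m for p,m in O[n,"flask_1"]],axis=0) for n in cs}
for n in cs: print(n,"stack",U[n].sum(),[ (round(p,2),m.sum()) for p,m in O[n,"flask_1"]],fit([(cs[n],U[n])],435,296,stack))
for i in g:
    for n in cs:
        s=sil(cs[n],*g[i],baseC(i))>.5
        b=max(O[n,"base_1"],key=lambda o:(o[1]&s).sum()/(o[1]|s).sum())
        print(i,n,round(b[0],2),fit([(cs[n],b[1])],*g[i],baseC(i)))
v=cs["side"]["pixels"].copy()
for n in cs:
    v=cs[n]["pixels"].copy();mm=np.any([m for p,m in O[n,"flask_1"]+O[n,"base_1"]],axis=0)
    e=mm&~cv2.erode(mm.astype(np.uint8),np.ones((3,3))).astype(bool);v[e]=[255,0,0]
    w=v[160:350,220:460] if n=="side" else v[180:320,140:440]
    cv2.imwrite(f"pics/{n}1.png",cv2.resize(w[...,::-1],None,fx=2.6,fy=2.6,interpolation=cv2.INTER_NEAREST))
P=pts(cs["top"]);print("tall",np.round(P[150,355]),np.round(P[140:160:5,400]),np.round(P[150,248]))
E
python3 m.py
```

```text
top stack 979 [(0.73, np.int64(200)), (0.7, np.int64(337)), (0.59, np.int64(278)), (0.55, np.int64(194))] (array([440.36750865, 314.49799681]), np.float64(0.14771869030165696))
side stack 1486 [(0.95, np.int64(395)), (0.88, np.int64(294)), (0.56, np.int64(482)), (0.53, np.int64(317))] (array([442.386186  , 319.77193719]), np.float64(0.0739725153060975))
1 top 0.93 (array([456.36322737, 134.86051083]), np.float64(0.054733239762681074))
1 side 0.62 (array([457.19351499, 136.88184311]), np.float64(0.06728830877141312))
2 top 0.93 (array([612.39991856,  17.95231867]), np.float64(0.059149672125910824))
2 side 0.81 (array([614.07119095,  22.09200692]), np.float64(0.07797496629029854))
3 top 0.63 (array([ 598.51794052, -216.93573761]), np.float64(0.09793957448051294))
3 side 0.93 (array([ 598.17606974, -214.26344943]), np.float64(0.0493706635054566))
4 top 0.66 (array([ 465.91236615, -103.30518758]), np.float64(0.03507305204165201))
4 side 0.85 (array([ 466.33912557, -100.62273672]), np.float64(0.055765319094838506))
tall [ 728. -100.  188.] [[ 799. -232.    5.]
 [ 784. -231.   12.]
 [ 738. -208.  143.]
 [ 732. -212.  120.]] [750. 147. 109.]
```

View pics/side1.png

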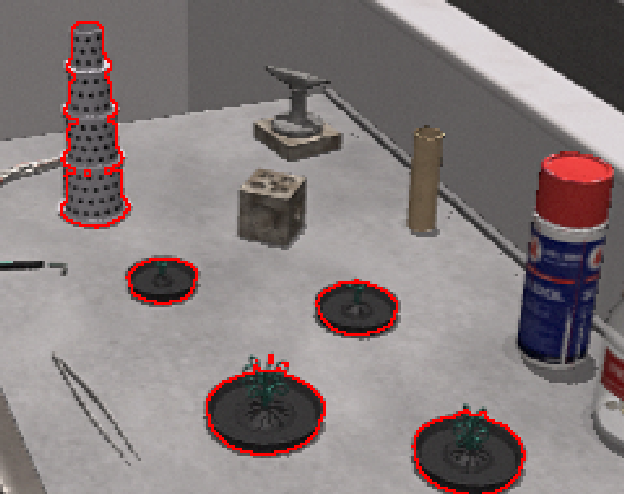

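View pics/top1.png

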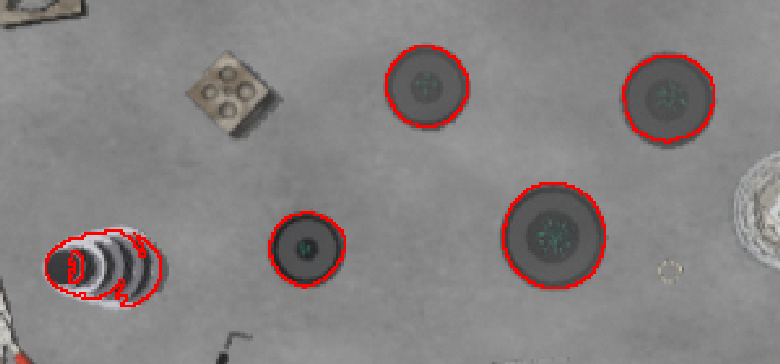

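The manual's scale: shifts go in shares of 50 cm and turns go in shares of 2 pi rad. Converting my numbers, -28.4 cm / 50 = -0.568, -4.6 cm / 50 = -0.092, 1.173 rad / 6.2832 = 0.1867.

Call:
{"op": "carry_out", "data": {
  "linear": [
    [0,0,-0.092],
    [-0.568,-0.174,-0.092],
    [-0.568,-0.174,-0.092],
    [-0.568,-0.174,-0.092],
    [-0.568,-0.174,-0.092],
    [-0.568,-0.174,-0.092],
    [-0.568,-0.174,-0.092],
    [-0.568,-0.174,-0.092],
    [-0.568,-0.174,-0.092],
    [-0.568,-0.174,-0.092]
  ],
  "turn": [0,0.1867,0.1867,0.1867,0.1867,0.1867,0.1867,0.1867,0.1867,0.1867],
  "jaw": [1,1,1,1,1,1,1,1,1,1],
  "squeeze": 20
}}

```text
clock: 1.8
position: [441.4, 316.5, 450.6]
orientation: [-3.142, 0.0, 1.568]
wrist_force: [0.2, 0.3, -0.2]
gripper_width: 94.1
finger_force: 0.0
```

```bash
cat >> h.py <<'E'
def grad(c,blur=.7):
    return cv2.GaussianBlur(cv2.cvtColor(c["pixels"],cv2.COLOR_RGB2GRAY).astype(np.float32),(0,0),blur)
def cont(c,x,y,cyls):
    m=(sil(c,x,y,cyls)) ; m=cv2.resize(m,None,fx=4,fy=4)>.5
    k,_=cv2.findContours(m.astype(np.uint8),cv2.RETR_EXTERNAL,cv2.CHAIN_APPROX_NONE)
    return (max(k,key=len)[:,0].astype(np.float32)-1.5)/4
def lipfit(c,x,y,z,r,sgn=1,rad=7,lo=0,hi=2*np.pi):
    """ring edge fit: sgn=1 bright outside. returns x,y,score"""
    g=grad(c);a=np.linspace(lo,hi,180)
    def f(v):
        X=lambda rr:proj(c,np.c_[v[0]+rr*np.cos(a),v[1]+rr*np.sin(a),0*a+z]).astype(np.float32)
        s=lambda p:cv2.remap(g,p[:,0].reshape(-1,1),p[:,1].reshape(-1,1),cv2.INTER_CUBIC).ravel()
        return -sgn*np.mean(np.clip(sgn*(s(X(r+1.3))-s(X(r-1.3))),-20,20))*sgn
    xs=np.arange(-rad,rad+.1,1)
    b=min(((f((x+i,y+j)),x+i,y+j) for i in xs for j in xs))
    r_=minimize(f,b[1:],method="Nelder-Mead",options=dict(initial_simplex=[b[1:],[b[1]+.7,b[2]],[b[1],b[2]+.7]]))
    return np.round([*r_.x,-r_.fun],2)
E
python3 - <<'E'
from h import *
import pickle
cs,O=pickle.load(open("m.pkl","rb"))
for i,(x,y) in {1:(457,136),2:(613,20),3:(598,-215),4:(466,-102)}.items():
    for n in cs: print(i,n,"lip",lipfit(cs[n],x,y,14,31.5+5*i),"recess",lipfit(cs[n],x,y,14,26.5+5*i),"dome",)
# stack: bottom flange in side & sides
c=cs["side"];P=pts(c)
for n in cs:
  for i in Z:
    print("fl",i,n,"top",lipfit(cs[n],441,317,Z[i]+38+6*i,12+5*i,-1),"flange",lipfit(cs[n],441,317,Z[i]+4,20+5*i,-1))
print(get_obs()["position"],get_obs()["orientation"])
E
```

```text
1 top lip [454. 134.  20.] recess [456.06 135.72   8.44] dome
1 side lip [455.46 133.18  13.25] recess [459.44 145.14  11.82] dome
2 top lip [611.  17.  20.] recess [607.11  11.78   7.68] dome
2 side lip [609.79  15.36  12.62] recess [618.86  26.95  11.39] dome
3 top lip [ 595.87 -216.36   19.98] recess [ 597.84 -222.49    7.94] dome
3 side lip [ 594.84 -218.07   14.03] recess [ 602.14 -208.86   10.63] dome
4 top lip [ 465. -102.   20.] recess [ 464.77 -100.17    7.62] dome
4 side lip [ 461.73 -110.87   14.11] recess [468.74 -95.53  10.29] dome
fl 4 top top [442.59 313.31   4.35] flange [439.89 317.74   9.52]
fl 3 top top [443.28 312.96   4.15] flange [439.77 314.71   9.38]
fl 2 top top [439.52 309.24   3.65] flange [439.17 316.24  10.36]
fl 1 top top [439.04 315.16   3.2 ] flange [438.96 316.24  11.7 ]
fl 4 side top [441.23 316.06   1.82] flange [441.61 320.51   5.12]
fl 3 side top [442.26 319.03   3.62] flange [441.49 317.66   6.88]
fl 2 side top [441.61 320.33   8.15] flange [440.27 315.32  10.47]
fl 1 side top [438.   310.92   5.01] flange [439.54 314.06  12.94]
[441.44220717 316.51873214 450.60812041] [-3.14156098e+00  4.60949263e-05  1.56813640e+00]
```

Converted, 6.4 cm / 50 = 0.128, 5.5 cm / 50 = 0.11.

Call:
{"op": "carry_out", "data": {
  "linear": [
    [0,0,0.04],
    [0,0,0.08],
    [0,0,0.11],
    [0,0,0.128],
    [0,0,0.128],
    [0,0,0.128],
    [0,0,0.128],
    [0,0,0.128],
    [0,0,0.128],
    [0,0,0.128]
  ],
  "turn": [0,0,0,0,0,0,0,0,0,0],
  "jaw": [1,0.8,0.6,0.5,0.45,0.42,0.4,0.38,0.37,0.2],
  "squeeze": 15
}}

```text
clock: 2.8
position: [441.2, 316.8, 386.9]
orientation: [3.141, -0.0, 1.571]
wrist_force: [-0.1, 0.9, 1.0]
gripper_width: 33.8
finger_force: 15.0
```

Call:
{"op": "carry_out", "data": {
  "linear": [
    [0,0,0],
    [0,0,0],
    [0,0,0],
    [0,0,0]
  ],
  "turn": [0,0,0,0],
  "jaw": [0.2,0.2,0.2,0.2],
  "squeeze": 20
}}

```text
clock: 3.2
position: [441.2, 316.8, 386.7]
orientation: [3.141, -0.0, 1.571]
wrist_force: [-0.6, -0.2, 2.8]
gripper_width: 33.8
finger_force: 20.0
```

```bash
python3 - <<'E'
from h import *
c=camera("side");save(c,"s2.png");v=c["pixels"][90:270,180:330,::-1]
cv2.imwrite("pics/s2c.png",cv2.resize(v,None,fx=3,fy=3))
o=get_obs();print(o["position"],o["gripper_width"],o["finger_force"],o["wrist_force"])
E
```

```text
[441.21063329 316.82160496 386.73143459] 34.076699594400175 20.000277045182884 [-0.74689186 -0.16421493  2.35138741]
```

View pics/s2c.png

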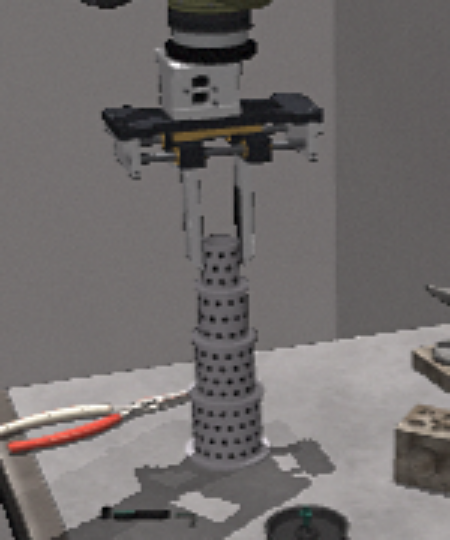

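The jaws have closed on flask_1: width 34 mm, and the crop shows the fingers on its tube at (220,260). Lifting it and moving it over base_1.

Converted, -18.1 cm / 50 = -0.362, 1.5 cm / 50 = 0.03.

Call:
{"op": "carry_out", "data": {
  "linear": [
    [0,0,-0.02],
    [0,0,-0.08],
    [-0.1,0.01,-0.08],
    [-0.2,0.02,-0.08],
    [-0.3,0.03,-0.08],
    [-0.362,0.03,-0.02],
    [-0.362,0.03,0.06],
    [-0.362,0.03,0.14],
    [-0.362,0.03,0.214],
    [-0.362,0.03,0.214]
  ],
  "turn": [0,0,0,0,0,0,0,0,0,0],
  "jaw": [0.2,0.2,0.2,0.2,0.2,0.2,0.2,0.2,0.2,0.2]
}}

```text
clock: 4.25
position: [455.4, 135.5, 276.5]
orientation: [-3.135, 0.002, 1.571]
wrist_force: [-0.3, -0.2, -1.2]
gripper_width: 33.9
finger_force: 20.0
```

Call:
{"op": "carry_out", "data": {
  "linear": [
    [0,0,0],
    [0,0,0],
    [0,0,0]
  ],
  "turn": [0,0,0],
  "jaw": [0.2,0.2,0.2]
}}

```text
clock: 4.55
position: [456.5, 136.0, 281.5]
orientation: [3.139, -0.001, 1.571]
wrist_force: [0.4, 0.6, -0.4]
gripper_width: 33.7
finger_force: 20.0
```

```bash
cat >> h.py <<'E'
def edgefit(cams,x,y,z,r,sgn=1,rad=6,h=1.3):
    """ring edge fit, saturating but smooth; sgn=1 bright outside"""
    a=A; G=[grad(c,1.) for c in cams]
    def f(v):
        t=0
        for c,g in zip(cams,G):
            X=lambda rr:proj(c,ring(v[0],v[1],z,rr)).astype(np.float32)
            s=lambda p:cv2.remap(g,p[:,:1],p[:,1:],cv2.INTER_CUBIC).ravel()
            d=sgn*(s(X(r+h))-s(X(r-h))); t-=np.mean(25*np.tanh(d/25))
        return t
    xs=np.arange(-rad,rad+.1,1.5)
    b=min(((f((x+i,y+j)),x+i,y+j) for i in xs for j in xs))
    q=minimize(f,b[1:],method="Nelder-Mead",options=dict(initial_simplex=[b[1:],[b[1]+.8,b[2]],[b[1],b[2]+.8]]))
    return np.round([*q.x,-q.fun],1)
def comp(fl,gx,gy,w0,h,n0):
    """held flask fl (origin height h near gx,gy): overlay + outline fits in both cams"""
    for n in("top","side"):
        c=camera(n);save(c,f"{n0}_{n}.png")
        s=sil(c,gx,gy,flaskC(fl,h)); ms=[o for o in outline_of(n,"flask_1") if o["p"]>.1]
        if ms:
            b=max(ms,key=lambda o:np.minimum(o["pixels"],s).sum()/np.maximum(o["pixels"],s).sum())
            print(n,"flask mask fit",fit([(c,b["pixels"])],gx,gy,flaskC(fl,h)),round(b["p"],2))
        print(n,"flange edge",edgefit([c],gx,gy,h,20+5*fl,-1),edgefit([c],gx,gy,h+4,20+5*fl,-1))
E
python3 - <<'E'
from h import *
import pickle
cs,O=pickle.load(open("m.pkl","rb"))
for i,(x,y) in {1:(457,136),2:(613,20),3:(598,-215),4:(466,-102)}.items():
    for n in cs: print(i,n,"lip",edgefit([cs[n]],x,y,14,31.5+5*i), "recessfloor",edgefit([cs[n]],x,y,6,22.5+5*i,1,4),"dome",edgefit([cs[n]],x,y,14,5+5*i,1,4))
o=get_obs();p=o["position"];print(p,o["gripper_width"],o["wrist_force"])
comp(1,p[0],p[1],None,p[2]-218.7,"a1")
v=cv2.imread("pics/a1_side.png")[130:330,200:380];w=cv2.imread("pics/a1_top.png")[200:340,170:350]
cv2.imwrite("pics/a1.png",np.hstack([cv2.resize(v,(540,600)),cv2.resize(w,(260,202)).copy() if 0 else np.vstack([cv2.resize(w,(260,202)),np.zeros((398,260,3),np.uint8)])]))
E
```

```text
1 top lip [455.1 134.5  19.6] recessfloor [455.6 147.4   6.8] dome [455.5 134.5  11.3]
1 side lip [455.5 132.8  13.6] recessfloor [453.8 119.6   9.9] dome [453.3 127.2   3.2]
2 top lip [610.6  17.9  17.1] recessfloor [621.8  24.9   5.7] dome [610.2  18.2   4.8]
2 side lip [609.2  13.1  14.1] recessfloor [602.4   5.1  10. ] dome [607.9  10.3   2.6]
3 top lip [ 596.1 -215.8   16.2] recessfloor [ 606.6 -211.     5.4] dome [ 595.9 -214.7    3.2]
3 side lip [ 593.5 -221.    15.5] recessfloor [ 588.1 -227.9   10.3] dome [ 591.7 -222.9    3.5]
4 top lip [ 464.8 -102.6   17.7] recessfloor [466.7 -92.1   6.1] dome [ 464.6 -101.7    6.4]
4 side lip [ 462.2 -109.6   15.6] recessfloor [ 458.5 -116.    10.1] dome [ 460.7 -112.6    2.1]
[456.52722851 135.98398073 281.49899703] 33.69377886659607 [ 0.37945316  0.5790954  -0.41622576]
top flask mask fit (array([456.52722851, 135.98398073]), np.float64(1.0)) 0.86
top flange edge [457.4 128.1   3.8] [457.3 127.5   3.8]
side flask mask fit (array([455.56465975, 130.81894048]), np.float64(0.08684232296492389)) 0.88
side flange edge [475.1 134.7   0.6] [4.714e+02 1.238e+02 4.000e-01]
```

View pics/a1.png

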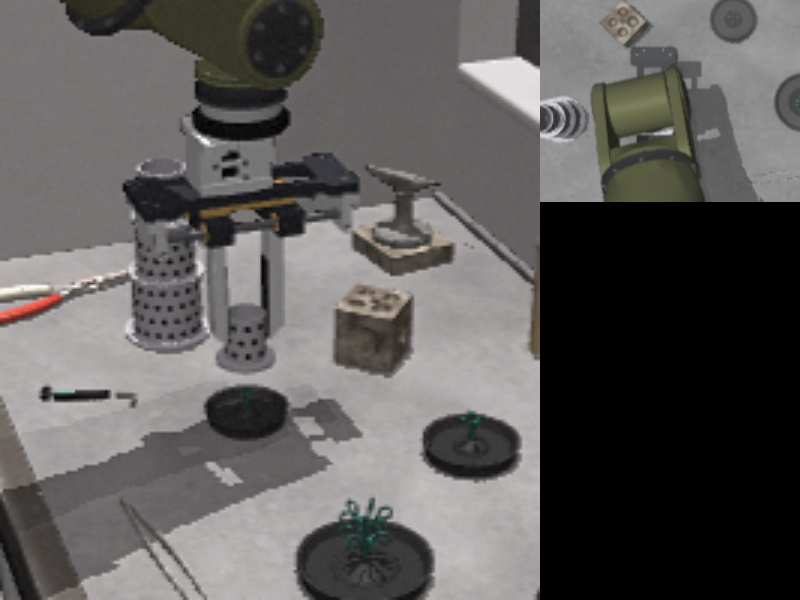

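Side view: flask_1 hangs at (245,345), straight above base_1 at (246,410). The arm hides that area from the top camera. I check the base fits as an overlay on the first pictures before lowering.

```bash
python3 - <<'E'
from h import *
import pickle
cs,O=pickle.load(open("m.pkl","rb"))
F={("top",1):(456.4,134.9),("side",1):(457.2,136.9),("top",2):(612.4,18),("side",2):(614,22),("top",3):(598.5,-217),("side",3):(598.2,-214.3),("top",4):(465.9,-103.3),("side",4):(466.3,-100.6)}
rows=[]
for n in("top","side"):
    r=[]
    for i in(1,2,3,4):
        c=cs[n];x,y=F[n,i];u,v=proj(c,[[x,y,10]])[0].astype(int);k=32
        w=cv2.resize(c["pixels"][v-k:v+k,u-k:u+k,::-1],(400,400),interpolation=cv2.INTER_CUBIC);s=400/(2*k)
        w=np.clip(w*1.3,0,255).astype(np.uint8)
        for z,rr,col in((14,31.5+5*i,(0,0,255)),(6,22.5+5*i,(0,255,255)),(0,0,None)):
            if col is None: continue
            p=((proj(c,ring(x,y,z,rr))-[u-k,v-k]+.5)*s-.5)
            cv2.polylines(w,[np.round(p*16).astype(np.int32)],True,col,1,cv2.LINE_AA,4)
        r.append(cv2.resize(w,(200,200),interpolation=cv2.INTER_AREA) if 0 else w)
    rows.append(r)
for i in (0,): cv2.imwrite("pics/ov.png",cv2.resize(np.vstack([np.hstack(r) for r in rows]),(800,400),interpolation=cv2.INTER_AREA))
# soft masks from intensities
for n in cs:
    c=cs[n];g=cv2.cvtColor(c["pixels"],cv2.COLOR_RGB2GRAY).astype(float)
    for i in(1,2,3,4):
        x,y=F[n,i];s=sil(c,x,y,baseC(i));out=(cv2.dilate(s,np.ones((9,9)))>.5)&(cv2.dilate(s,np.ones((5,5)))<.01)
        edge=(cv2.erode(s,np.ones((3,3)))>.99)&(cv2.erode(s,np.ones((7,7)))<.99)
        bg=np.percentile(g[out],60);fg=np.median(g[edge])
        m=np.clip((bg-g)/(bg-fg),0,1);m[cv2.dilate(s,np.ones((9,9)))<.01]=0;m[cv2.erode(s,np.ones((5,5)))>.9]=1
        m[m<.5]*=.5 if 0 else 1
        mm=np.where(m>.75,1,np.where(m<.35,0,(m-.35)/.4))
        print(n,i,round(bg),round(fg),fit([(c,mm)],x,y,baseC(i)))
E
```

```text
top 1 134 53 (array([455.47825601, 134.7618204 ]), np.float64(0.04683928307344143))
top 2 141 79 (array([610.51154914,  17.80675399]), np.float64(0.03231385145297827))
top 3 137 80 (array([ 595.98753035, -215.72302359]), np.float64(0.03314706914966348))
top 4 139 76 (array([ 464.5162746 , -102.30820887]), np.float64(0.04007873327594691))
side 1 159 38 (array([456.18143673, 135.64535322]), np.float64(0.04994839502760806))
side 2 170 38 (array([611.98032552,  18.5297724 ]), np.float64(0.05620533094361979))
side 3 162 37 (array([ 596.66555138, -216.53035145]), np.float64(0.055658270035428226))
side 4 167 38 (array([ 465.01762878, -102.40525646]), np.float64(0.06864859627236863))
```

View pics/ov.png

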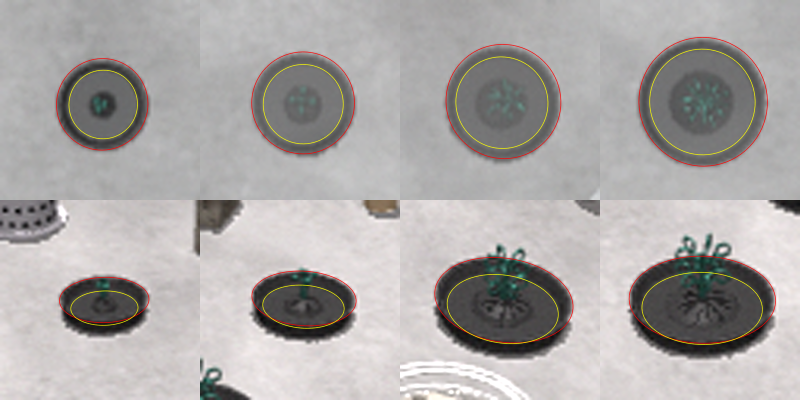

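Top and side fits now agree to about 1 mm:

| Base | x (mm) | y (mm) |
|---|---|---|
| 1 | 455.8 | 135.2 |
| 2 | 611.2 | 18.2 |
| 3 | 596.3 | -216.1 |
| 4 | 464.8 | -102.4 |

The overlay shows the older mask rings sitting slightly high on the lips in the side crops.

Call:
{"op": "carry_out", "data": {
  "linear": [
    [0,-0.0014,0],
    [0,-0.0014,0.02],
    [0,-0.0014,0.04],
    [0,-0.0014,0.06],
    [0,-0.0014,0.076],
    [0,-0.0014,0.086],
    [0,-0.0014,0.086],
    [0,-0.0014,0.086]
  ],
  "turn": [0,0,0,0,0,0,0,0],
  "jaw": [0.2,0.2,0.2,0.2,0.2,0.2,0.2,0.2]
}}

```text
clock: 5.55
position: [455.6, 135.8, 236.7]
orientation: [3.142, 0.0, 1.571]
wrist_force: [0.2, 0.2, -0.1]
gripper_width: 33.8
finger_force: 20.0
```

```bash
python3 - <<'E'
from h import *
o=get_obs();p=o["position"];print(p,o["gripper_width"],o["wrist_force"])
c=camera("side");v=c["pixels"][170:320,210:360,::-1]
cv2.imwrite("pics/b1.png",cv2.resize(v,None,fx=4,fy=4,interpolation=cv2.INTER_CUBIC))
E
```

```text
[455.57151536 135.83458224 236.71291929] 33.824186199090775 [ 0.1776322   0.17905928 -0.13273701]
```

View pics/b1.png

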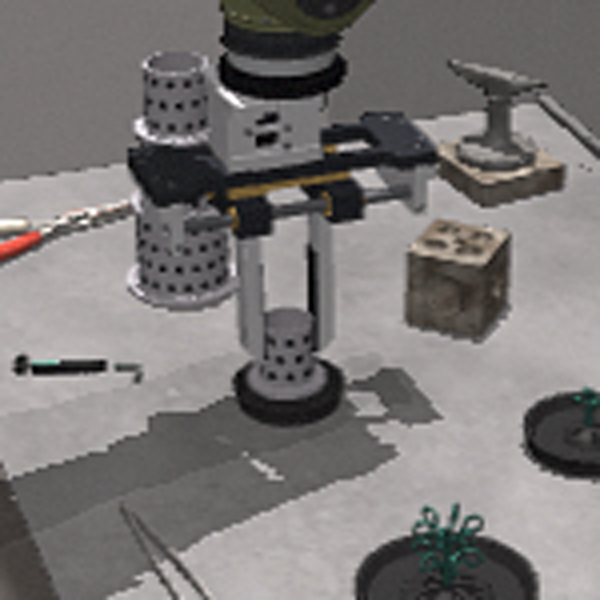

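Flask_1's flange sits centred in base_1's lip at (288,385). Lowering it the rest of the way.

Converted, 1.18 cm / 50 = 0.0236, 1.15 cm / 50 = 0.023.

Call:
{"op": "carry_out", "data": {
  "linear": [
    [0,0,0.006],
    [0,0,0.012],
    [0,0,0.016],
    [0,0,0.02],
    [0,0,0.0216],
    [0,0,0.0224],
    [0,0,0.023],
    [0,0,0.0236],
    [0,0,0.0236]
  ],
  "turn": [0,0,0,0,0,0,0,0,0],
  "jaw": [0.2,0.2,0.2,0.2,0.2,0.2,0.2,0.2,0.2]
}}

```text
clock: 6.5
position: [455.5, 135.9, 225.3]
orientation: [3.141, -0.0, 1.571]
wrist_force: [-2.6, 0.1, 6.1]
gripper_width: 33.7
finger_force: 20.0
```

Converted, -17 cm / 50 = -0.34, -14 cm / 50 = -0.28.

Call:
{"op": "carry_out", "data": {
  "linear": [
    [0,0,0.0004],
    [0,0,0.0004],
    [0,0,0.0004],
    [0,0,0.0004],
    [0,0,0.0004],
    [0,0,-0.04],
    [0,0,-0.1],
    [0,0,-0.18],
    [0,0,-0.28],
    [0,0,-0.34]
  ],
  "turn": [0,0,0,0,0,0,0,0,0,0],
  "jaw": [0.37,0.4,0.45,0.6,0.8,0.8,0.8,0.8,0.8,0.8]
}}

```text
clock: 7.5
position: [455.3, 135.8, 398.3]
orientation: [3.138, -0.001, 1.571]
wrist_force: [-0.4, -0.3, 0.6]
gripper_width: 75.2
finger_force: 0.0
```

```bash
python3 - <<'E'
from h import *
o=get_obs();print(o["position"],o["gripper_width"],o["wrist_force"])
c=camera("side");save(c,"c1s.png");P=pts(c)
v=c["pixels"][200:300,220:340,::-1]
cv2.imwrite("pics/c1.png",cv2.resize(v,None,fx=6,fy=6,interpolation=cv2.INTER_CUBIC))
for x,y in((455.8,135.2),): print(max((outline_of("side","flask_1")),key=lambda q:np.minimum(q["pixels"],sil(c,x,y,flaskC(1,6))).sum())["p"])
E
```

```text
[455.31244157 135.79253654 398.3419324 ] 75.17516971727063 [-0.40598389 -0.25638945  0.55584432]
0.52
```

View pics/c1.png

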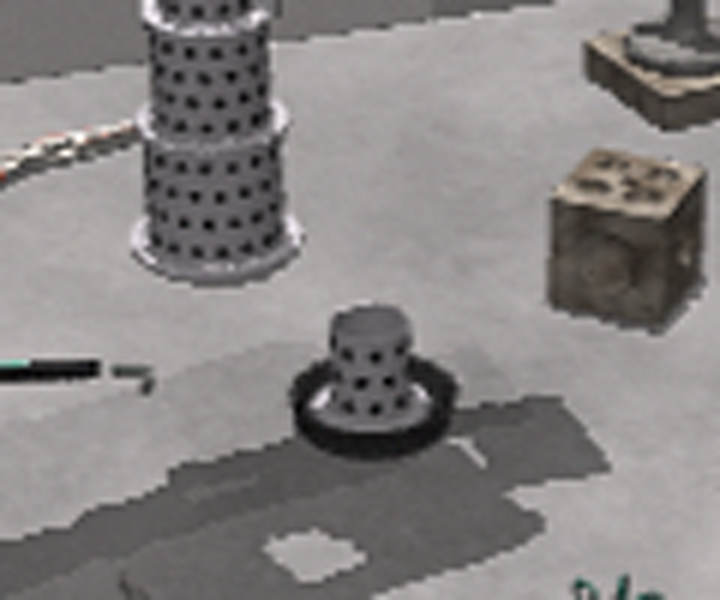

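Flask_1 is seated flat inside base_1's lip (flange at (372,400)), and base_1 has not moved. Now flask_2.

Converted, 18.05 cm / 50 = 0.361, 5.3 cm / 50 = 0.106.

Call:
{"op": "carry_out", "data": {
  "linear": [
    [0.08,-0.01,0],
    [0.16,-0.02,0],
    [0.26,-0.029,0],
    [0.36,-0.029,0],
    [0.361,-0.029,0.03],
    [0.361,-0.029,0.07],
    [0.361,-0.029,0.096],
    [0.361,-0.029,0.104],
    [0.361,-0.029,0.106],
    [0.361,-0.029,0.106]
  ],
  "turn": [0,0,0,0,0,0,0,0,0,0],
  "jaw": [1,1,1,1,1,1,0.8,0.65,0.6,0.55]
}}

```text
clock: 8.6
position: [441.2, 316.1, 342.4]
orientation: [3.141, -0.0, 1.57]
wrist_force: [-0.6, -0.9, 1.0]
gripper_width: 65.2
finger_force: 0.0
```

Call:
{"op": "carry_out", "data": {
  "linear": [
    [0,0,0],
    [0,0,0],
    [0,0,0],
    [0,0,0],
    [0,0,0],
    [0,0,0]
  ],
  "turn": [0,0,0,0,0,0],
  "jaw": [0.52,0.5,0.48,0.47,0.3,0.3]
}}

```text
clock: 9.2
position: [441.0, 316.3, 342.0]
orientation: [3.141, -0.0, 1.571]
wrist_force: [0.7, -0.1, 1.3]
gripper_width: 43.1
finger_force: 20.0
```

Converted, -29.8 cm / 50 = -0.596, 17.02 cm / 50 = 0.3404.

Call:
{"op": "carry_out", "data": {
  "linear": [
    [0,0,-0.02],
    [0,0,-0.08],
    [-0.09,0.05,-0.08],
    [-0.18,0.1,-0.08],
    [-0.27,0.15,-0.08],
    [-0.36,0.2,-0.08],
    [-0.44,0.25,-0.08],
    [-0.52,0.3,-0.08],
    [-0.596,0.34,-0.04],
    [-0.596,0.3404,0.02]
  ],
  "turn": [0,0,0,0,0,0,0,0,0,0],
  "jaw": [0.3,0.3,0.3,0.3,0.3,0.3,0.3,0.3,0.3,0.3]
}}

```text
clock: 10.2
position: [612.8, 13.9, 332.8]
orientation: [3.138, 0.001, 1.566]
wrist_force: [0.8, 1.0, -1.5]
gripper_width: 43.1
finger_force: 20.0
```

Converted, 4.8 cm / 50 = 0.096, 4 cm / 50 = 0.08.

Call:
{"op": "carry_out", "data": {
  "linear": [
    [0,0,0.04],
    [0,0,0.08],
    [0,0,0.096],
    [0,0,0.096],
    [0,0,0.096],
    [0,0,0.096]
  ],
  "turn": [0,0,0,0,0,0],
  "jaw": [0.3,0.3,0.3,0.3,0.3,0.3]
}}

```text
clock: 10.8
position: [611.4, 18.4, 285.2]
orientation: [3.14, 0.0, 1.571]
wrist_force: [0.3, 1.2, -1.7]
gripper_width: 43.4
finger_force: 20.0
```

Converted, 5 cm / 50 = 0.1, 4.7 cm / 50 = 0.094.

Call:
{"op": "carry_out", "data": {
  "linear": [
    [0,0,0.02],
    [0,0,0.04],
    [0,0,0.06],
    [0,0,0.076],
    [0,0,0.084],
    [0,0,0.088],
    [0,0,0.094],
    [0,0,0.1],
    [0,0,0.1],
    [0,0,0.1]
  ],
  "turn": [0,0,0,0,0,0,0,0,0,0],
  "jaw": [0.3,0.3,0.3,0.3,0.3,0.3,0.3,0.3,0.3,0.3]
}}

```text
clock: 11.8
position: [611.2, 18.3, 234.0]
orientation: [3.141, 0.0, 1.571]
wrist_force: [0.4, -0.2, -1.8]
gripper_width: 43.3
finger_force: 20.0
```

```bash
python3 - <<'E'
from h import *
o=get_obs();print(o["position"],o["gripper_width"],o["wrist_force"])
c=camera("side");save(c,"b2s.png")
v=c["pixels"][230:310,300:410,::-1]
cv2.imwrite("pics/b2.png",cv2.resize(v,None,fx=6,fy=6,interpolation=cv2.INTER_CUBIC))
E
```

```text
[611.21693373  18.31937022 233.96730217] 43.25932188782219 [ 0.36361775 -0.15582231 -1.84655314]
```

View pics/b2.png

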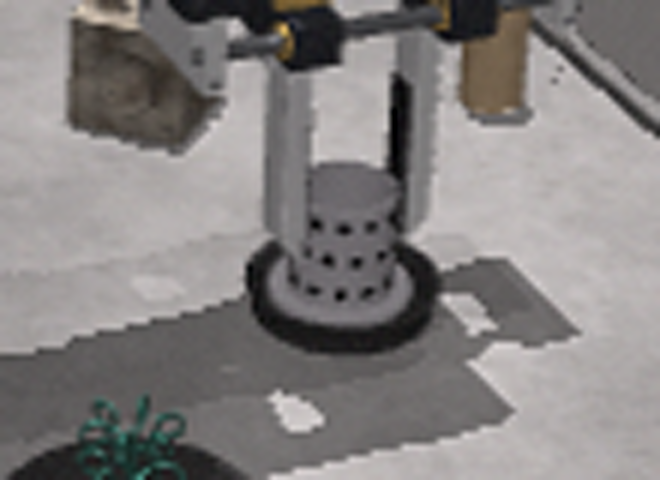

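Flask_2's flange is centred in base_2 at (340,290), about 4 mm above the floor, and no contact force shows. Lowering and releasing.

Call:
{"op": "carry_out", "data": {
  "linear": [
    [0,0,0.002],
    [0,0,0.004],
    [0,0,0.0056],
    [0,0,0.0068],
    [0,0,0.008],
    [0,0,0.0084],
    [0,0,0.0084]
  ],
  "turn": [0,0,0,0,0,0,0],
  "jaw": [0.3,0.3,0.3,0.3,0.3,0.3,0.3]
}}

```text
clock: 12.55
position: [611.3, 18.3, 230.2]
orientation: [3.141, 0.0, 1.571]
wrist_force: [-2.1, -0.6, 4.9]
gripper_width: 43.1
finger_force: 20.0
```

Converted, -12 cm / 50 = -0.24, -9 cm / 50 = -0.18.

Call:
{"op": "carry_out", "data": {
  "linear": [
    [0,0,0.0004],
    [0,0,0.0004],
    [0,0,0.0004],
    [0,0,0.0004],
    [0,0,0.0004],
    [0,0,-0.04],
    [0,0,-0.1],
    [0,0,-0.18],
    [0,0,-0.24],
    [0,0,-0.24]
  ],
  "turn": [0,0,0,0,0,0,0,0,0,0],
  "jaw": [0.47,0.5,0.55,0.7,0.9,0.9,0.9,0.9,0.9,0.9]
}}

```text
clock: 13.55
position: [611.5, 18.4, 354.3]
orientation: [3.134, 0.0, 1.571]
wrist_force: [0.6, -0.5, -0.1]
gripper_width: 84.7
finger_force: 0.0
```

Converted, 29.8 cm / 50 = 0.596, 25 cm / 50 = 0.5.

Call:
{"op": "carry_out", "data": {
  "linear": [
    [0.08,-0.05,0],
    [0.16,-0.1,0],
    [0.26,-0.16,0],
    [0.34,-0.22,0],
    [0.42,-0.26,0],
    [0.5,-0.3,0],
    [0.596,-0.3404,0],
    [0.596,-0.3404,0],
    [0.596,-0.3404,0],
    [0.596,-0.3404,0]
  ],
  "turn": [0,0,0,0,0,0,0,0,0,0],
  "jaw": [1,1,1,1,1,1,1,1,1,1]
}}

```text
clock: 14.55
position: [441.4, 315.6, 349.1]
orientation: [-3.141, 0.001, 1.57]
wrist_force: [-0.0, 0.3, 0.3]
gripper_width: 94.2
finger_force: 0.0
```

```bash
python3 - <<'E'
from h import *
o=get_obs();print(o["position"],o["gripper_width"],o["wrist_force"])
c=camera("side");save(c,"c2s.png");d=camera("top");save(d,"c2t.png")
a=cv2.resize(c["pixels"][170:310,230:390,::-1],(560,490),interpolation=cv2.INTER_CUBIC)
b=cv2.resize(d["pixels"][185:305,220:280,::-1],(240,480),interpolation=cv2.INTER_CUBIC)
cv2.imwrite("pics/c2.png",np.hstack([a[:480],b]))
E
```

```text
[441.38191516 315.55545999 349.14364237] 94.23152408812865 [-0.00224158  0.25264788  0.34985829]
```

View pics/c2.png

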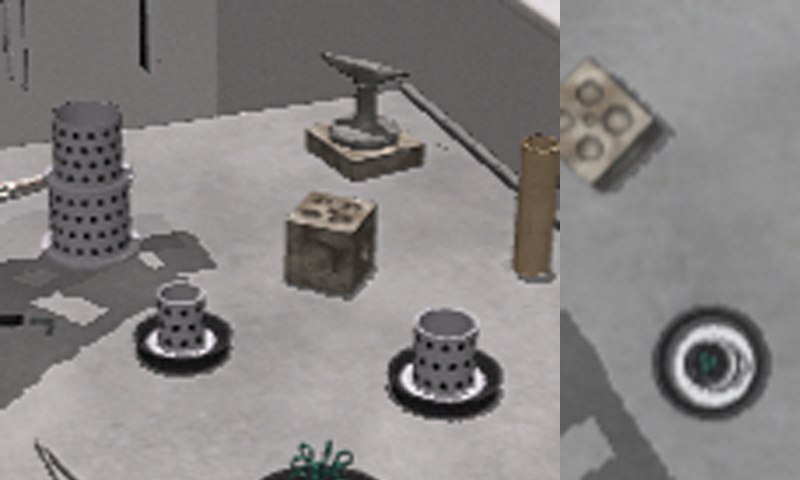

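Flasks 1 and 2 sit flat in their bases, at (182,330) and (445,370), and the stack is undisturbed. Now flask_3.

Call:
{"op": "carry_out", "data": {
  "linear": [
    [0,0,0.03],
    [0,0,0.07],
    [0,0,0.1],
    [0,0,0.11],
    [0,0,0.115],
    [0,0,0.115],
    [0,0,0.115],
    [0,0,0.115],
    [0,0,0.115],
    [0,0,0.115]
  ],
  "turn": [0,0,0,0,0,0,0,0,0,0],
  "jaw": [1,1,1,0.9,0.75,0.68,0.63,0.6,0.58,0.57]
}}

```text
clock: 15.65
position: [441.1, 316.4, 292.6]
orientation: [3.141, -0.0, 1.571]
wrist_force: [2.1, 0.6, 2.8]
gripper_width: 54.3
finger_force: 20.0
```

Call:
{"op": "carry_out", "data": {
  "linear": [
    [0,0,0],
    [0,0,0],
    [0,0,0]
  ],
  "turn": [0,0,0],
  "jaw": [0.4,0.4,0.4],
  "squeeze": 25
}}

```text
clock: 15.95
position: [441.1, 316.3, 292.5]
orientation: [3.141, -0.0, 1.571]
wrist_force: [2.6, 0.4, 5.1]
gripper_width: 54.6
finger_force: 25.0
```

Converted, -40 cm / 50 = -0.8, 10.5 cm / 50 = 0.21, 1.12 rad / 6.2832 = 0.1783.

Call:
{"op": "carry_out", "data": {
  "linear": [
    [0,0,-0.02],
    [0,0,-0.11],
    [-0.1,0.03,-0.11],
    [-0.2,0.06,-0.11],
    [-0.3,0.09,-0.11],
    [-0.4,0.12,-0.11],
    [-0.5,0.15,-0.11],
    [-0.6,0.18,-0.11],
    [-0.7,0.21,-0.11],
    [-0.8,0.24,-0.11]
  ],
  "turn": [0,0,0.0223,0.0446,0.0668,0.0891,0.1114,0.1337,0.156,0.1783],
  "jaw": [0.4,0.4,0.4,0.4,0.4,0.4,0.4,0.4,0.4,0.4]
}}

```text
clock: 16.95
position: [555.9, -68.8, 347.4]
orientation: [-3.141, 0.001, 0.445]
wrist_force: [0.3, 1.2, -1.6]
gripper_width: 54.3
finger_force: 25.0
```

```bash
python3 - <<'E'
from h import *
o=get_obs();p=np.array(o["position"]);print(p,o["orientation"],o["gripper_width"])
M=R.from_euler('xyz',o["orientation"]).as_matrix()
print("shift cm",M.T@(np.array([596.3,-216.1,p[2]])-p)/10,"turn",o["orientation"][2])
E
```

```text
[555.91931137 -68.79256218 347.35465017] [-3.14075817e+00  7.09939652e-04  4.45006738e-01] 54.300183925472474
shift cm [-2.69626134e+00  1.50343232e+01 -1.06317272e-02] turn 0.44500673779399014
```

Converted, 14 cm / 50 = 0.28, 12 cm / 50 = 0.24, 0.45 rad / 6.2832 = 0.0716.

Call:
{"op": "carry_out", "data": {
  "linear": [
    [-0.016,0.08,0],
    [-0.03,0.16,0],
    [-0.04,0.24,0],
    [-0.048,0.28,0],
    [-0.048,0.28,0],
    [-0.048,0.28,0],
    [-0.048,0.28,0]
  ],
  "turn": [0.0223,0.0446,0.0668,0.0716,0.0716,0.0716,0.0716],
  "jaw": [0.4,0.4,0.4,0.4,0.4,0.4,0.4]
}}

```text
clock: 17.65
position: [595.2, -202.2, 347.2]
orientation: [-3.141, 0.001, 0.003]
wrist_force: [0.1, -0.0, -2.2]
gripper_width: 54.5
finger_force: 25.0
```

Converted, 5.7 cm / 50 = 0.114, 5.3 cm / 50 = 0.106.

Call:
{"op": "carry_out", "data": {
  "linear": [
    [0.002,0.028,0],
    [0.002,0.028,0.04],
    [0.002,0.028,0.08],
    [0.002,0.028,0.106],
    [0.002,0.028,0.114],
    [0.002,0.028,0.114],
    [0.002,0.028,0.114]
  ],
  "turn": [0,0,0,0,0,0,0],
  "jaw": [0.4,0.4,0.4,0.4,0.4,0.4,0.4]
}}

```text
clock: 18.35
position: [596.5, -217.3, 291.1]
orientation: [3.141, -0.001, 0.001]
wrist_force: [0.0, 1.0, -2.5]
gripper_width: 54.2
finger_force: 25.0
```

Converted, 4.8 cm / 50 = 0.096, -0.11 cm / 50 = -0.0022.

Call:
{"op": "carry_out", "data": {
  "linear": [
    [0,-0.0022,0],
    [0,-0.0022,0.02],
    [0,-0.0022,0.04],
    [0,-0.0022,0.06],
    [0,-0.0022,0.076],
    [0,-0.0022,0.086],
    [0,-0.0022,0.094],
    [0,-0.0022,0.096],
    [0,-0.0022,0.096],
    [0,-0.0022,0.096]
  ],
  "turn": [0,0,0,0,0,0,0,0,0,0],
  "jaw": [0.4,0.4,0.4,0.4,0.4,0.4,0.4,0.4,0.4,0.4]
}}

```text
clock: 19.35
position: [596.4, -216.2, 242.5]
orientation: [3.141, -0.001, 0.001]
wrist_force: [-0.9, 0.0, -2.1]
gripper_width: 54.4
finger_force: 25.0
```

```bash
python3 - <<'E'
from h import *
o=get_obs();print(o["position"],o["gripper_width"],o["wrist_force"])
c=camera("side");save(c,"b3s.png")
v=c["pixels"][270:370,330:470,::-1]
cv2.imwrite("pics/b3.png",cv2.resize(v,None,fx=5,fy=5,interpolation=cv2.INTER_CUBIC))
E
```

```text
[ 596.39678353 -216.19433614  242.51089952] 54.44285374446963 [-0.93897941  0.03247761 -2.06624172]
```

View pics/b3.png

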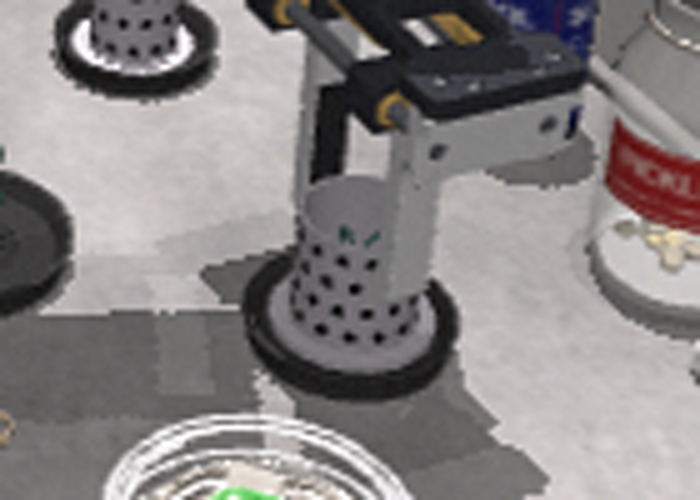

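Flask_3 is centred in base_3 at (352,320), with the wax visible inside its bore, and there is no contact yet. Lowering.

Converted, 0.64 cm / 50 = 0.0128, 0.62 cm / 50 = 0.0124.

Call:
{"op": "carry_out", "data": {
  "linear": [
    [0,0,0.003],
    [0,0,0.006],
    [0,0,0.0084],
    [0,0,0.01],
    [0,0,0.0112],
    [0,0,0.0124],
    [0,0,0.0128],
    [0,0,0.0128]
  ],
  "turn": [0,0,0,0,0,0,0,0],
  "jaw": [0.4,0.4,0.4,0.4,0.4,0.4,0.4,0.4]
}}

```text
clock: 20.2
position: [596.4, -216.2, 236.5]
orientation: [3.141, -0.001, 0.001]
wrist_force: [-2.3, 1.6, 4.2]
gripper_width: 54.8
finger_force: 25.0
```

Call:
{"op": "carry_out", "data": {
  "linear": [
    [0,0,0.0004],
    [0,0,0.0004],
    [0,0,0.0004],
    [0,0,0.0004],
    [0,0,0.0004],
    [0,0,-0.04],
    [0,0,-0.1],
    [0,0,-0.18],
    [0,0,-0.24],
    [0,0,-0.24]
  ],
  "turn": [0,0,0,0,0,0,0,0,0,0],
  "jaw": [0.58,0.6,0.65,0.8,0.95,1,1,1,1,1]
}}

```text
clock: 21.2
position: [596.6, -216.3, 360.5]
orientation: [3.139, -0.007, 0.001]
wrist_force: [-0.7, 0.1, -0.2]
gripper_width: 93.6
finger_force: 0.0
```

Converted, -50 cm / 50 = -1, -45 cm / 50 = -0.9, -1.4 rad / 6.2832 = -0.2228.

Call:
{"op": "carry_out", "data": {
  "linear": [
    [-0.03,-0.1,0],
    [-0.06,-0.2,0],
    [-0.09,-0.3,0],
    [-0.12,-0.4,0],
    [-0.15,-0.5,0],
    [-0.18,-0.6,0],
    [-0.21,-0.7,0],
    [-0.24,-0.8,0],
    [-0.27,-0.9,0],
    [-0.31,-1,0]
  ],
  "turn": [-0.0223,-0.0446,-0.0668,-0.0891,-0.1114,-0.1337,-0.156,-0.1783,-0.2005,-0.2228],
  "jaw": [1,1,1,1,1,1,1,1,1,1]
}}

```text
clock: 22.2
position: [448.2, 263.4, 355.0]
orientation: [-3.141, 0.0, 1.406]
wrist_force: [0.7, 0.2, -0.3]
gripper_width: 93.8
finger_force: 0.0
```

```bash
python3 - <<'E'
from h import *
o=get_obs();p=np.array(o["position"]);print(p,o["orientation"],o["gripper_width"])
M=R.from_euler('xyz',o["orientation"]).as_matrix()
print("shift cm",M.T@(np.array([441,316.5,p[2]])-p)/10,"turn",o["orientation"][2]-np.pi/2)
E
```

```text
[448.20128758 263.37661204 355.04817836] [-3.14106690e+00  3.93192602e-04  1.40647984e+00] 93.84943458061736
shift cm [ 5.12298603e+00 -1.57941181e+00 -1.18394441e-03] turn -0.1643164824572323
```

Converted, 4 cm / 50 = 0.08, -1.3 cm / 50 = -0.026, -0.165 rad / 6.2832 = -0.0263.

Call:
{"op": "carry_out", "data": {
  "linear": [
    [0.08,-0.026,0],
    [0.08,-0.026,0],
    [0.08,-0.026,0],
    [0.08,-0.026,0]
  ],
  "turn": [-0.0263,-0.0263,-0.0263,-0.0263],
  "jaw": [1,1,1,1]
}}

```text
clock: 22.6
position: [443.4, 302.3, 355.2]
orientation: [-3.141, 0.001, 1.563]
wrist_force: [0.9, -0.2, 0.3]
gripper_width: 94.0
finger_force: 0.0
```

```bash
python3 - <<'E'
from h import *
o=get_obs();p=np.array(o["position"]);print(p,o["orientation"],o["gripper_width"])
c=camera("side");save(c,"d4s.png")
ms=outline_of("side","flask_1")
s=sil(c,441,316,flaskC(4,0))
b=max(ms,key=lambda q:np.minimum(q["pixels"],s).sum()/np.maximum(q["pixels"],s).sum())
print(b["p"],fit([(c,b["pixels"])],441,316,flaskC(4,0)))
E
```

```text
[443.39414336 302.33738402 355.24157138] [-3.14091321e+00  5.88821363e-04  1.56328150e+00] 93.99244392778533
0.58 (array([442.52213764, 321.64148664]), np.float64(0.06332868578442219))
```

Converted, 11.9 cm / 50 = 0.238, 11.7 cm / 50 = 0.234.

Call:
{"op": "carry_out", "data": {
  "linear": [
    [0.028,-0.0044,0],
    [0.028,-0.0044,0.06],
    [0.028,-0.0044,0.12],
    [0.028,-0.0044,0.18],
    [0.028,-0.0044,0.22],
    [0.028,-0.0044,0.234],
    [0.028,-0.0044,0.238],
    [0.028,-0.0044,0.238],
    [0.028,-0.0044,0.238],
    [0.028,-0.0044,0.238]
  ],
  "turn": [0,0,0,0,0,0,0,0,0,0],
  "jaw": [1,1,1,1,1,0.9,0.82,0.76,0.72,0.7]
}}

```text
clock: 23.7
position: [441.1, 317.3, 237.7]
orientation: [3.14, -0.001, 1.566]
wrist_force: [0.7, -0.5, 0.0]
gripper_width: 66.0
finger_force: 0.0
```

Call:
{"op": "carry_out", "data": {
  "linear": [
    [0,0,0],
    [0,0,0],
    [0,0,0],
    [0,0,0]
  ],
  "turn": [0,0,0,0],
  "jaw": [0.68,0.5,0.5,0.5],
  "squeeze": 25
}}

```text
clock: 24.1
position: [441.2, 317.3, 237.4]
orientation: [3.141, -0.001, 1.566]
wrist_force: [-0.1, -0.1, 5.7]
gripper_width: 64.4
finger_force: 25.0
```

Call:
{"op": "carry_out", "data": {
  "linear": [
    [0,0,-0.02],
    [0,0,-0.1],
    [0,0,-0.2],
    [-0.08,0.004,-0.22],
    [-0.18,0.01,-0.22],
    [-0.28,0.016,-0.22],
    [-0.38,0.024,-0.22],
    [-0.48,0.03,-0.22],
    [-0.58,0.036,-0.22],
    [-0.68,0.042,-0.22]
  ],
  "turn": [0,0,0,0,0,0,0,0,0,0],
  "jaw": [0.5,0.5,0.5,0.5,0.5,0.5,0.5,0.5,0.5,0.5]
}}

```text
clock: 25.1
position: [459.7, -24.2, 347.2]
orientation: [-3.141, -0.0, 1.566]
wrist_force: [1.4, -0.5, -3.0]
gripper_width: 64.1
finger_force: 25.0
```

Converted, -7.9 cm / 50 = -0.158, -5 cm / 50 = -0.1.

Call:
{"op": "carry_out", "data": {
  "linear": [
    [-0.1,0.006,0],
    [-0.158,0.0092,0],
    [-0.158,0.0092,0],
    [-0.158,0.0092,0.04],
    [-0.158,0.0092,0.07],
    [-0.158,0.0092,0.08],
    [-0.158,0.0092,0.08],
    [-0.158,0.0092,0.08]
  ],
  "turn": [0,0,0,0,0,0,0,0],
  "jaw": [0.5,0.5,0.5,0.5,0.5,0.5,0.5,0.5]
}}

```text
clock: 25.9
position: [464.6, -101.0, 307.5]
orientation: [3.141, 0.0, 1.566]
wrist_force: [0.0, 0.2, -3.0]
gripper_width: 64.5
finger_force: 25.0
```

Call:
{"op": "carry_out", "data": {
  "linear": [
    [-0.0012,0.0004,0.02],
    [-0.0012,0.0004,0.04],
    [-0.0012,0.0004,0.06],
    [-0.0012,0.0004,0.08],
    [-0.0012,0.0004,0.096],
    [-0.0012,0.0004,0.106],
    [-0.0012,0.0004,0.112],
    [-0.0012,0.0004,0.116],
    [-0.0012,0.0004,0.116],
    [-0.0012,0.0004,0.116]
  ],
  "turn": [0,0,0,0,0,0,0,0,0,0],
  "jaw": [0.5,0.5,0.5,0.5,0.5,0.5,0.5,0.5,0.5,0.5]
}}

```text
clock: 26.9
position: [464.8, -101.9, 249.0]
orientation: [3.141, 0.0, 1.566]
wrist_force: [-0.2, -0.6, -3.0]
gripper_width: 64.5
finger_force: 25.0
```

```bash
python3 - <<'E'
from h import *
o=get_obs();print(o["position"],o["gripper_width"],o["wrist_force"])
c=camera("side");save(c,"b4s.png")
v=c["pixels"][250:350,260:400,::-1]
cv2.imwrite("pics/b4.png",cv2.resize(v,None,fx=5,fy=5,interpolation=cv2.INTER_CUBIC))
E
```

```text
[ 464.75541366 -101.93453151  248.99826675] 64.46784057438039 [-0.18664036 -0.63322935 -3.00671185]
```

View pics/b4.png

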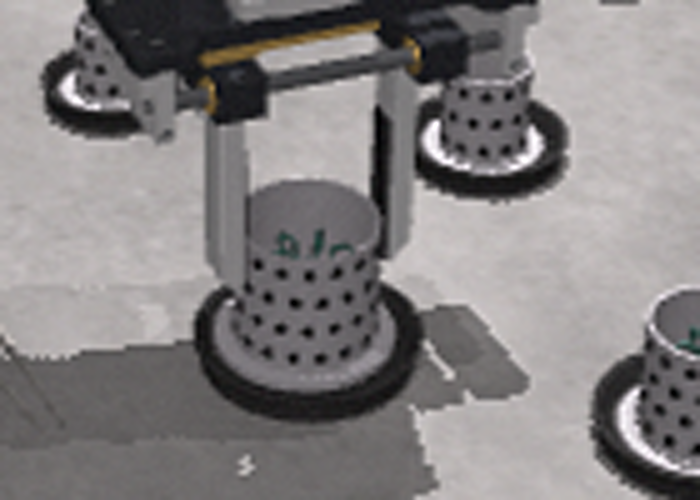

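Flask_4 is centred in base_4 at (308,340). Lowering it, then releasing.

Converted, 0.6 cm / 50 = 0.012, 0.58 cm / 50 = 0.0116.

Call:
{"op": "carry_out", "data": {
  "linear": [
    [0,0,0.003],
    [0,0,0.006],
    [0,0,0.008],
    [0,0,0.0096],
    [0,0,0.0108],
    [0,0,0.0116],
    [0,0,0.012],
    [0,0,0.012]
  ],
  "turn": [0,0,0,0,0,0,0,0],
  "jaw": [0.5,0.5,0.5,0.5,0.5,0.5,0.5,0.5]
}}

```text
clock: 27.75
position: [464.7, -101.9, 243.0]
orientation: [3.141, 0.0, 1.566]
wrist_force: [-1.4, 0.7, 3.3]
gripper_width: 64.3
finger_force: 25.0
```

Contact force shows it is seated. Releasing, then moving up and clear.

Converted, -17 cm / 50 = -0.34, -13 cm / 50 = -0.26.

Call:
{"op": "carry_out", "data": {
  "linear": [
    [0,0,0.0004],
    [0,0,0.0004],
    [0,0,0.0004],
    [0,0,0.0004],
    [0,0,0.0004],
    [0,0,-0.04],
    [0,0,-0.1],
    [0,0,-0.18],
    [0,0,-0.26],
    [0,0,-0.34]
  ],
  "turn": [0,0,0,0,0,0,0,0,0,0],
  "jaw": [0.7,0.73,0.8,0.9,1,1,1,1,1,1]
}}

```text
clock: 28.75
position: [464.4, -101.8, 414.4]
orientation: [3.142, 0.0, 1.566]
wrist_force: [0.5, -0.6, -1.0]
gripper_width: 94.0
finger_force: 0.0
```

Converted, 40 cm / 50 = 0.8, 35 cm / 50 = 0.7.

Call:
{"op": "carry_out", "data": {
  "linear": [
    [0.1,0,0],
    [0.2,0,0],
    [0.3,0,0],
    [0.4,0,0],
    [0.5,0,0],
    [0.6,0,0],
    [0.7,0,0],
    [0.8,0,0],
    [0.8,0,0],
    [0.8,0,0]
  ],
  "turn": [0,0,0,0,0,0,0,0,0,0],
  "jaw": [1,1,1,1,1,1,1,1,1,1]
}}

```text
clock: 29.75
position: [466.4, 298.7, 412.2]
orientation: [-3.141, 0.001, 1.568]
wrist_force: [-0.3, -0.6, -0.3]
gripper_width: 93.9
finger_force: 0.0
```

```bash
python3 - <<'E'
from h import *
c=camera("side");d=camera("top");o=get_obs();print(o["position"],o["wrist_force"])
a=cv2.resize(c["pixels"][220:420,240:430,::-1],(494,520),interpolation=cv2.INTER_CUBIC)
b=cv2.resize(d["pixels"][180:310,240:425,::-1],(300,211),interpolation=cv2.INTER_CUBIC)
cv2.imwrite("pics/f.png",np.hstack([a,np.vstack([b,np.zeros((309,300,3),np.uint8)])]))
E
```

```text
[466.81957672 297.23795159 412.6640938 ] [-0.05113723 -0.6195771  -0.24141123]
```

View pics/f.png

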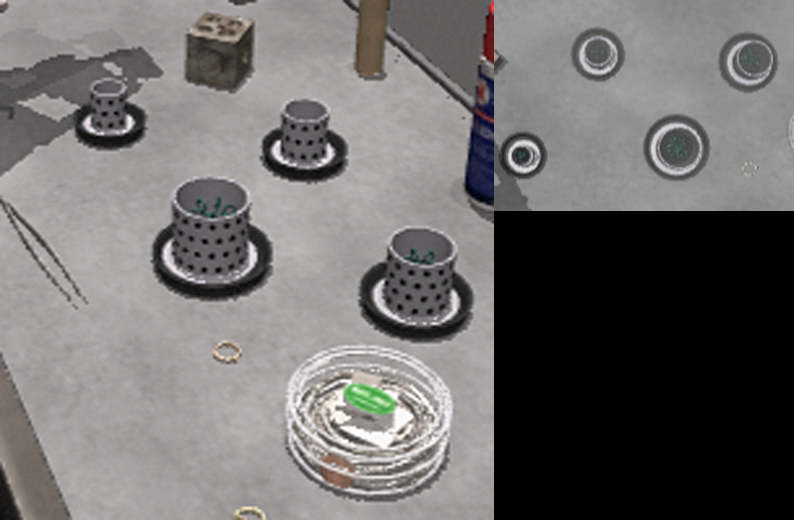

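All four flasks sit flat and centred in their bases, at side-crop positions (110,115), (305,140), (212,240) and (420,285). The block and dish have not moved.

```bash
python3 -c "
from workcell import *
print(finish_job())"
```

```text
the job is handed in; nothing more can be done
None
```

The job is handed in after about 30 s of robot time: all four flasks sit flat, flange down, in their own bases, and the last pictures show the bases, wax, doming block and dish undisturbed.

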